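# Pulse the pigment mill with its bayonet lid

### The job

Put the loose lid on the small pigment mill: lower its three lugs through the gaps in the steel collar until it sits fully down, then turn it clockwise against its spring, halfway to the lock, so that the white lines on the lid stand in the yellow bands on the collar. That is the pulse position and it springs back if let go, so finish there still gripping the lid, holding it seated and still; never turn it on to the lock click at the red marks. Leave the seal paste jar, the glass weight and the stone seals standing where they are.

Things in the scene. Friction and masses are not known exactly. Their poses are not given: they have to be found in the camera images.
- mill: round celadon-green electric pigment mill, fixed to the shelf, 123 mm high, 120 mm across at the foot, with a steel bayonet collar (111 mm across) on top. Origin: centre of the underside, z up. Three gaps in the collar's ledges, open from above, each 30 degrees wide, lie on the mill's +x axis and 120 degrees either side of it.
- mill_seat (a point): on the mill's axis, at the flat shoulder inside the collar, 110 mm above the shelf: the lid's origin comes here when it sits fully down. Axes as the mill's. Collar wall: inside radius 48 mm. Pale aluminium ledges: in to radius 40.5 mm, underside 8 mm, top 12 mm above this point. The lugs turn below them.
- mill_gap (a point): centre of the gap on the mill's +x axis, 44 mm from the axis, level with the collar top. From each gap the lid turns clockwise seen from above (counter-clockwise it is stopped within 8 degrees).
- pulse_mark (a point): middle of one of the three yellow bands on the collar top, 40 degrees clockwise of the +x gap, 48 mm from the axis; each band spans 32 to 48 degrees clockwise of its gap. A red line at 80 degrees marks the lock. A sprung pawl begins to drag on a lug at about 50 degrees of turn and clicks in behind it at about 76.
- pulse_ring (a joint): sprung switch ring in the collar, rad: 0 at rest, grows clockwise. Its fingers are met by the lugs when the lid has turned about 0.1 rad (6 degrees) from the gap; then it turns with the lid: about 0.60 at the pulse position (lid turned 40 degrees), 1.25 locked. The spring resists with 0.12 N m at first, 0.19 N m at the pulse position, and turns the lid back if let go.
- lid: dark round lid, 0.14 kg, right way up: disc 75 mm across, 14 mm high; three aluminium lugs at its lower edge (to radius 45.5 mm, 15.5 mm wide, 5 mm thick) on its own +x axis and 120 degrees either side, each with a white line above it. Upright grip bar on top along the lid's x: 60 mm long, 20 mm thick, 14 to 51 mm above the underside. Origin: centre of the underside, z up.
- lid_grip (a point): centre of the grip bar, 37 mm above the lid's underside, on its axis
- lid_lug (a point): outer end of the lug on the lid's +x axis, 45.5 mm from the axis
- paste_jar: bystander: closed white ceramic seal paste jar, 69 mm across, 40 mm high; origin: centre of the underside
- glass_weight: bystander: square glass paperweight, 48 x 48 mm, 24 mm high; origin: centre of the underside
- seal_a: bystander: upright dark red stone seal, 24 x 24 mm, 56 mm high; origin: centre of the underside
- seal_b: bystander: upright lighter red stone seal, 24 x 24 mm, 56 mm high; origin: centre of the underside
There are look-alikes about, which are no part of the job. What is shaped like the lid but orange is not meant.

How it is judged:
By the outcome, as a careful person would: the job done as asked, in the order asked, and still so for the second after the job is handed in, while the arm keeps its last pose, push and grip.
It also fails if it takes over 43 s, if anything falls off the work surface, if the arm or the gripper's body presses on something with over 40 N, if the wrist force passes 120 N, or if a joint passes its speed limit or range.

### The arm

A 6-joint arm with a two-finger parallel gripper is mounted at the origin on the work surface. World frame = base frame: x ahead of the robot, y to its left, z up, the work surface at z = 0. Lengths are in m, angles in rad, forces in N, time in s.
With the tool pointing down it reaches from about 0.375 to 0.975 m from the base axis. Payload 3.8 kg.
Tool frame: the origin (TCP) lies midway between the tips of the shut fingers; the grasp point (between the pads) lies 19 mm behind it; x points along the fingers, y is the direction in which the jaws open and shut, and the axes are right-handed (so a half turn about x gives the same grasp; the last joint's range is limited). The gripper opens to 88 mm and grips with 3 to 60 N. Pads are 18 mm wide; open, the fingers measure 123 mm over their backs; the gripper's body (75 mm by 187 mm) begins 45 mm behind the grasp point.
Start: joints at [-1.286, 0.264, 1.604, -0, 1.274, -0.037], TCP at [0.213, -0.64, 0.239] pointing down, gripper open.
Joint ranges: [-2.63, 2.63], [-0.94, 2.18], [0.31, 2.57], [-1.31, 4.45], [0, 2.66], [-2.55, 2.55]. Speed limits (rad/s): [2.57, 2.57, 3.14, 3.14, 3.14, 3.14].

### API

Orientations are given as a rotation vector (axis times angle).
In Python, from cell import manip, inverse_kinematics, cams, order gives the robot as it stands. Calls block until the motion is done:
- manip.move_pose(position, orientation): joint-space move of the TCP to a pose.
- manip.move_linear(position, rate=0.15, rot=None): straight line of the TCP; rot=None keeps the orientation; rate is the mean speed in m/s.
- manip.set_joints(angles): joint-space move.
- manip.set_gripper(opening, force=None): finger opening in m; force is the grip in N (None keeps the last); returns when the fingers have stopped.
- manip.dwell(seconds).
- inverse_kinematics(position, orientation): joint angles nearest the present ones, or None.
- manip.state(): the state.
- cams.capture(name): name is "side" or "top" or "wrist"; returns a dict with "image" (400x640x3 uint8, blue, green, red), "z_map" (400x640 float32, m along the optical axis (not along the pixel's ray), 0 where there is no reading), "intrinsics" (3x3 intrinsics, pixels), "position" and "orientation" of the camera in the world; the wrist camera has in their place "T_tool_cam" (4x4, takes a point from camera to tool coordinates, whose origin is the TCP and whose axes are the tool frame's). Camera axes: x right, y down, z forward; pixel columns grow to the right and rows downward; lengths in m; the calibration is good to about 2 mm. A picture is of the moment at which its call begins: read the wrist's pose just before it.
A pose or a line that the arm cannot do raises manip.IKError and nothing moves.
- order.close_job(): hands the job in, once; it reports no verdict.
The state is a dict: "clock": time; "joint_pos": joint angles; "joint_velocities": joint speeds; "tau": joint torques, N m; "tool_pos": TCP position; "tcp_rot": TCP orientation; "contact_force": force on the tool from outside, world axes, zero at the start; "moment": the same for the moment, N m; "gripper_width": finger opening in m.
Only numpy, scipy, OpenCV 4.12 (cv2) and the standard library are available. Lean on these libraries where they do the work, as an engineer would, in place of code of your own. Each camera call takes 0.05 s, during which the arm holds its last target.

## Working session

There is one attempt and no reset: what is moved stays moved. The work goes in short steps, each a Python script; the robot and the scene stay as the last script left them, time stands still between calls to the robot, and variables do not carry over. Pictures are saved under pics/ and viewed, and the job is handed in when it is done.

```bash
ls; mkdir -p pics
python3 - <<'E'
from cell import manip, cams
import cv2
s=manip.state(); print({k:s[k] for k in s})
for n in ("side","top","wrist"):
    c=cams.capture(n); cv2.imwrite(f"pics/a_{n}.png",c["image"])
    print(n,c["intrinsics"],c.get("position"),c.get("orientation"),c.get("T_tool_cam"))
E
```

```text
pics
{'clock': 0.0, 'joint_pos': array([-1.28592888e+00,  2.64734384e-01,  1.60537516e+00,  3.62706921e-06,
        1.27367070e+00, -3.69114867e-02]), 'joint_velocities': array([ 9.43754882e-04,  1.00151155e-03, -1.06303280e-03, -7.62158848e-05,
        9.38937597e-05,  5.87811045e-04]), 'tau': array([-1.34196518e-03, -5.02113497e+01, -3.56877851e+01,  7.30152405e-02,
        2.93918699e-02, -1.66970431e-04]), 'tool_pos': array([ 0.21326576, -0.63968112,  0.23740001]), 'tcp_rot': array([ 2.04809084,  0.33468591, -2.04864507]), 'contact_force': array([ 0.30645567,  0.75197732, -0.52281819]), 'moment': array([-0.00875477,  0.0214236 ,  0.00164509]), 'gripper_width': 0.08844908863820783}
side [[463.77667254   0.         314.38680176]
 [  0.         463.77667254 201.48417351]
 [  0.           0.           1.        ]] [ 0.37462706 -0.60810245  0.74048283] [-2.32945535  0.3957842  -0.17104686] None
top [[362.31525219   0.         322.19929689]
 [  0.         362.31525219 195.93605777]
 [  0.           0.           1.        ]] [0.53440391 0.01701946 0.72922531] [-2.17863282  2.17071166 -0.12210068] None
wrist [[308.71552376   0.         319.20777149]
 [  0.         308.71552376 204.25804679]
 [  0.           0.           1.        ]] None None [[ 9.33799610e-04 -2.62185510e-01  9.65017039e-01 -1.44890403e-01]
 [ 9.99999455e-01 -2.05943841e-04 -1.02360326e-03  5.07128047e-05]
 [ 4.67113260e-04  9.65017469e-01  2.62185175e-01 -6.78769467e-02]
 [ 0.00000000e+00  0.00000000e+00  0.00000000e+00  1.00000000e+00]]
```

View pics/a_side.png

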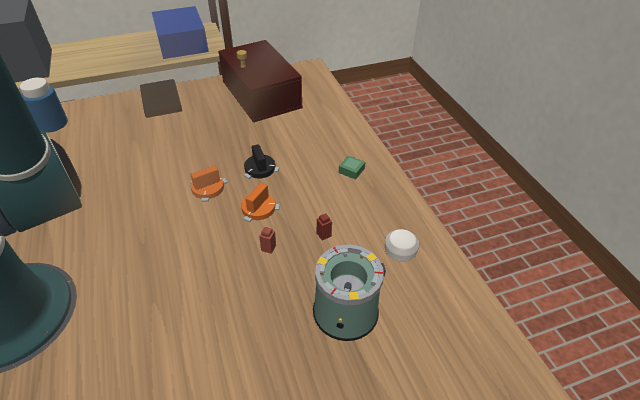

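View pics/a_top.png

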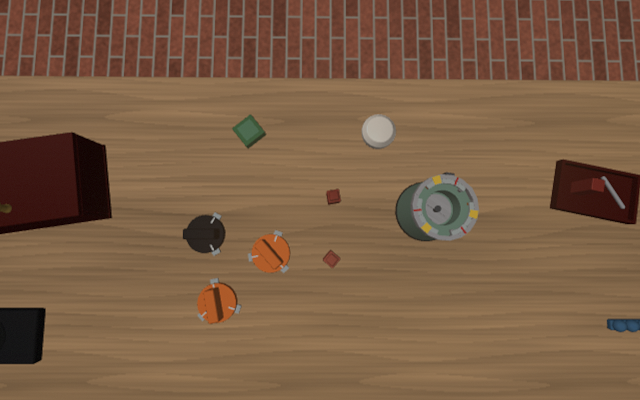

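View pics/a_wrist.png

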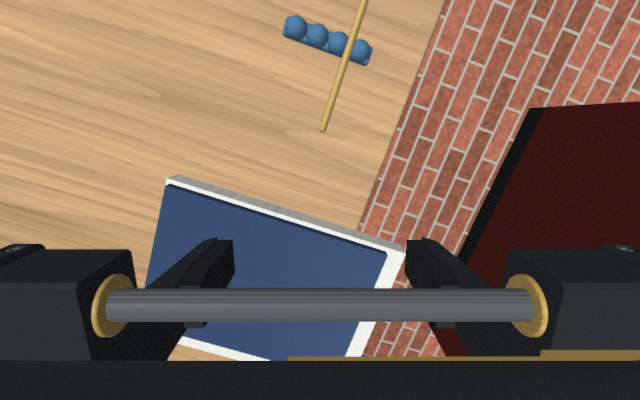

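The side and top views show three lid-shaped things. One is black, at side (260,163) and top (204,234). Two are orange, at side (207,184) and (259,204), top (217,303) and (270,254). The black one fits "dark round lid"; the orange ones are excluded. The mill is at top (440,208). I'll confirm with enlarged crops.

Run:
```python
import cv2,numpy as np
t=cv2.imread("pics/a_top.png"); s=cv2.imread("pics/a_side.png")
r=lambda im,x,y,w,h:cv2.resize(im[y:y+h,x:x+w],(400,300),interpolation=cv2.INTER_CUBIC)
o=np.vstack([np.hstack([r(t,164,204,80,60),r(t,390,162,100,75)]),np.hstack([r(s,220,135,80,60),r(s,298,235,100,75)])])
cv2.imwrite("pics/b.png",o)
```

```text
(no output)
```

View pics/b.png

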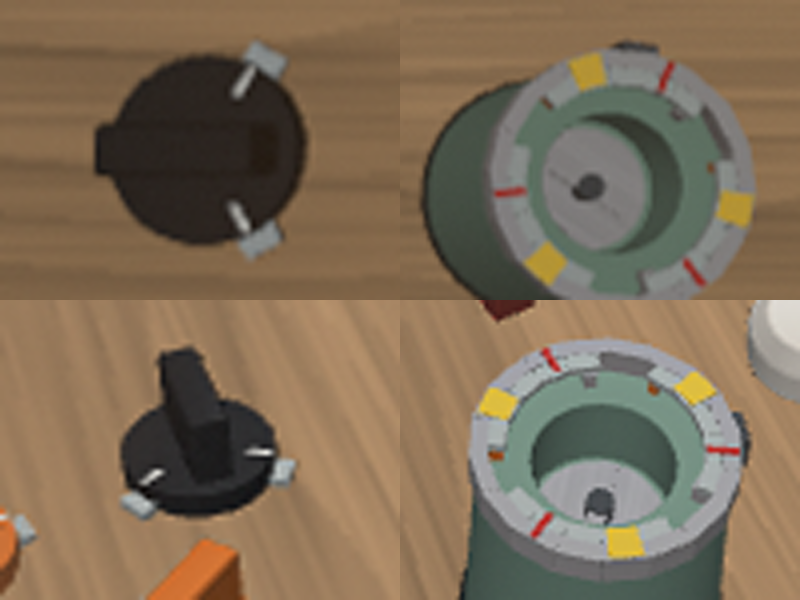

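The crops confirm that the dark lid is black, with its bar along about world y and its hidden lug at +y. The mill shows three yellow bands, three red lines and gaps. Next I measure both by rays across the two views.

```bash
cat > h.py <<'E'
import cv2,numpy as np
from scipy.spatial.transform import Rotation as R
def pose(c,s=None):
    if c.get("T_tool_cam") is not None and s is not None:
        T=np.eye(4);T[:3,:3]=R.from_rotvec(s["tcp_rot"]).as_matrix();T[:3,3]=s["tool_pos"]
        T=T@c["T_tool_cam"];return T[:3,:3],T[:3,3]
    return R.from_rotvec(c["orientation"]).as_matrix(),np.array(c["position"])
def ray(c,uv,s=None):
    Rm,p=pose(c,s);K=c["intrinsics"];uv=np.atleast_2d(uv).astype(float)
    d=np.c_[(uv[:,0]-K[0,2])/K[0,0],(uv[:,1]-K[1,2])/K[1,1],np.ones(len(uv))]@Rm.T
    return p,d
def onz(c,uv,z,s=None):
    p,d=ray(c,uv,s);return p+d*((z-p[2])/d[:,2])[:,None]
def tri(c1,u1,c2,u2,s1=None,s2=None):
    p1,d1=ray(c1,u1,s1);p2,d2=ray(c2,u2,s2);d1=d1[0]/np.linalg.norm(d1[0]);d2=d2[0]/np.linalg.norm(d2[0])
    t=np.linalg.lstsq(np.c_[d1,-d2],p2-p1,rcond=None)[0];a=p1+t[0]*d1;b=p2+t[1]*d2
    return (a+b)/2,np.linalg.norm(a-b)
def blobs(m,lo=8,hi=1e9):
    n,l,st,ce=cv2.connectedComponentsWithStats(m.astype(np.uint8))
    return [(st[i],ce[i],l==i) for i in range(1,n) if lo<=st[i][4]<=hi]
def yellow(im):
    h=cv2.cvtColor(im,cv2.COLOR_BGR2HSV);return cv2.inRange(h,(20,130,120),(32,255,255))>0
def proj(c,P,s=None):
    Rm,p=pose(c,s);q=(np.atleast_2d(P)-p)@Rm;K=c["intrinsics"]
    return np.c_[q[:,0]/q[:,2]*K[0,0]+K[0,2],q[:,1]/q[:,2]*K[1,1]+K[1,2]]
E
python3 - <<'E'
from h import *
from cell import cams,manip
import pickle
C={n:cams.capture(n) for n in("top","side")}
pickle.dump(C,open("C.pkl","wb"))
Y={}
for n,box in (("top",(390,165,490,245)),("side",(300,235,395,310))):
    m=yellow(C[n]["image"]);k=np.zeros_like(m);k[box[1]:box[3],box[0]:box[2]]=1
    Y[n]=np.array([b[1] for b in blobs(m&k)]); print(n,Y[n].round(1),[b[0][4] for b in blobs(m&k)])
    P=onz(C[n],Y[n],0.123);print(P.round(4))
    if len(P)==3:
        # circumcentre
        A=2*(P[1:]-P[0])[:,:2];b=(P[1:,:2]**2).sum(1)-(P[0,:2]**2).sum();c=np.linalg.solve(A,b)
        print("ctr",c,"r",np.linalg.norm(P[:,:2]-c,axis=1),np.degrees(np.arctan2(P[:,1]-c[1],P[:,0]-c[0])))
for a in Y["top"]:
    for b in Y["side"]:
        p,e=tri(C["top"],a,C["side"],b)
        if e<.006: print("tri",p.round(4),e.round(4))
# lid
for n,z in (("top",(160,200,245,265)),("side",(235,140,290,185))):
    im=C[n]["image"];x0,y0,x1,y1=z;k=np.zeros(im.shape[:2],bool);k[y0:y1,x0:x1]=1
    hsv=cv2.cvtColor(im,cv2.COLOR_BGR2HSV)
    lt=k&(hsv[...,1]<70)&(hsv[...,2]>100); dk=k&(hsv[...,2]<60)
    print(n,"light",[(b[1].round(1),b[0][4]) for b in blobs(lt,4)],"dark",[(b[1].round(1),b[0]) for b in blobs(dk,50)])
E
```

```text
top [[436.4 179.3]
 [473.5 213.7]
 [426.1 227.4]] [np.int32(55), np.int32(58), np.int32(57)]
[[ 0.6251 -0.1832  0.123 ]
 [ 0.5669 -0.2441  0.123 ]
 [ 0.5438 -0.1636  0.123 ]]
ctr [ 0.5786837  -0.19710571] r [0.04839934 0.04839934 0.04839934] [  16.66322922 -104.04797897  136.1886091 ]
side [[371.4 256.7]
 [321.9 260.5]
 [353.5 295.2]] [np.int32(47), np.int32(52), np.int32(56)]
[[ 0.6299 -0.1823  0.123 ]
 [ 0.5484 -0.1625  0.123 ]
 [ 0.5718 -0.2428  0.123 ]]
ctr [ 0.5834638  -0.19586318] r [0.0483854 0.0483854 0.0483854] [  16.33409991  136.36399761 -103.94401463]
tri [ 0.6269 -0.1833  0.1248] 0.0043
tri [ 0.5689 -0.2438  0.1252] 0.0043
tri [ 0.5458 -0.1636  0.1251] 0.0042
top light [(array([215.7, 216.2]), np.int32(49)), (array([214.5, 250.8]), np.int32(50))] dark [(array([204.1, 233.7]), array([ 183,  215,   42,   38, 1129], dtype=int32))]
side light [(array([271.5, 165. ]), np.int32(6)), (array([276.1, 169.4]), np.int32(23)), (array([249.9, 169.9]), np.int32(7)), (array([246.8, 175.6]), np.int32(25))] dark [(array([259. , 163.7]), array([245, 145,  30,  33, 636], dtype=int32))]
```

```bash
cat >> h.py <<'E'
def rot(a):  # tool down, jaw axis y at world angle a (rad)
    return R.from_matrix(np.c_[[0,0,-1],[np.cos(a),np.sin(a),0],[np.sin(a),-np.cos(a),0]]).as_rotvec()
def yaw(rv):
    y=R.from_rotvec(rv).as_matrix()[:,1];return np.arctan2(y[1],y[0])
E
python3 - <<'E'
from h import *;import pickle
from cell import manip,inverse_kinematics as ik
C=pickle.load(open("C.pkl","rb"))
uv=np.array([[215.7,216.2],[214.5,250.8]]);P=onz(C["top"],uv,.008);print(P)
m=P.mean(0);d=P[0]-P[1];print("lug dist",np.linalg.norm(d))
n=np.array([-d[1],d[0]]);n/=np.linalg.norm(n); a=np.degrees(np.arctan2(n[1],n[0]));print(a)
c=m[:2]+n*.021;print("centre",c)
print("other objs",onz(C["top"],[[270,254],[217,303],[333,196],[331,259],[378,131],[249,130]],.03).round(3))
print("yaw0",np.degrees(yaw(manip.state()["tcp_rot"])))
for g in (0,180):
  a0=a-90+g
  print(g,"grasp",a0,ik([c[0],c[1],.02],rot(np.radians(a0))))
  for D in (56.2-a,176.2-a,-63.9-a):
    for t in(0,-40,-48):
        j=ik([.581,-.1965,.135],rot(np.radians(a0+D+t)));print("  ",round(D),t,None if j is None else np.array(j).round(2))
E
```

```text
[[0.56635006 0.22025695 0.008     ]
 [0.4984245  0.22038795 0.008     ]]
lug dist 0.06792568450642819
89.88950550348227
centre [0.53242778 0.24132241]
other objs [[ 0.494  0.109  0.03 ]
 [ 0.403  0.206  0.03 ]
 [ 0.605 -0.012  0.03 ]
 [ 0.485 -0.008  0.03 ]
 [ 0.735 -0.101  0.03 ]
 [ 0.735  0.154  0.03 ]]
yaw0 -71.56183292414151
0 grasp -0.11049449651773102 [0.3829439  0.32160868 1.97598545 0.         0.84399853 0.38487239]
   -34 0 [-0.37  0.23  1.84 -0.    1.07  0.22]
   -34 -40 [-0.37  0.23  1.84 -0.    1.07  0.92]
   -34 -48 [-0.37  0.23  1.84 -0.    1.07  1.06]
   86 0 [-0.37  0.23  1.84 -0.    1.07 -1.87]
   86 -40 [-0.37  0.23  1.84 -0.    1.07 -1.17]
   86 -48 [-0.37  0.23  1.84 -0.    1.07 -1.03]
   -154 0 [-0.37  0.23  1.84 -0.    1.07  2.32]
   -154 -40 None
   -154 -48 None
180 grasp 179.88950550348227 None
   -34 0 None
   -34 -40 [-0.37  0.23  1.84  0.    1.07 -2.22]
   -34 -48 [-0.37  0.23  1.84  0.    1.07 -2.08]
   86 0 [-0.37  0.23  1.84  0.    1.07  1.27]
   86 -40 [-0.37  0.23  1.84  0.    1.07  1.97]
   86 -48 [-0.37  0.23  1.84 -0.    1.07  2.11]
   -154 0 [-0.37  0.23  1.84 -0.    1.07 -0.82]
   -154 -40 [-0.37  0.23  1.84 -0.    1.07 -0.12]
   -154 -48 [-0.37  0.23  1.84 -0.    1.07  0.02]
```

Run:
```python
from h import *;import pickle
from cell import manip,cams
manip.move_pose([.532,.241,.14],rot(0))
manip.set_gripper(.05,20)
s=manip.state();c=cams.capture("wrist");pickle.dump((s,c),open("w1.pkl","wb"))
print(s["clock"],s["tool_pos"],np.degrees(yaw(s["tcp_rot"])),s["gripper_width"])
im=c["image"].copy();cv2.imwrite("pics/w1.png",im)
print(proj(c,[[.532,.241,0.037]],s))
```

```text
4.25 [0.53197737 0.24103744 0.14001251] 0.007203893409306359 0.04999786092855704
[[318.54509614 204.57731885]]
```

View pics/w1.png

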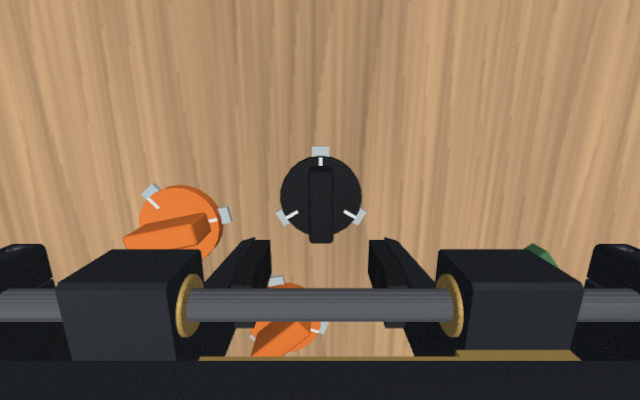

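The wrist view shows the black lid at (320,198) with all three lugs: (320,151) on the bar's axis toward +y, (282,217) and (360,217). The orange ones are at (180,220) and (285,320). Next I measure the lines, lugs and bar top.

Run:
```python
from h import *;import pickle
s,c=pickle.load(open("w1.pkl","rb"));C=pickle.load(open("C.pkl","rb"))
im=c["image"];hsv=cv2.cvtColor(im,cv2.COLOR_BGR2HSV)
k=np.zeros(im.shape[:2],bool);k[140:245,270:372]=1
ln=blobs(k&(hsv[...,1]<50)&(hsv[...,2]>110),5)
L=np.array([b[1] for b in ln]);print(L.round(1),[b[0][4] for b in ln])
def circ(P):
    A=2*(P[1:]-P[0])[:,:2];b=(P[1:,:2]**2).sum(1)-(P[0,:2]**2).sum();q=np.linalg.solve(A,b);return q,np.linalg.norm(P[:,:2]-q,axis=1),np.degrees(np.arctan2(P[:,1]-q[1],P[:,0]-q[0]))
if len(L)==3:print(circ(onz(c,L,.008,s)))
# bar top: brightness crop
cv2.imwrite("pics/w1c.png",cv2.resize(np.clip(im[135:255,260:380].astype(float)*2.5,0,255).astype(np.uint8),(600,600),interpolation=cv2.INTER_CUBIC))
z=c["z_map"];print(z[160:245:8,320],z[200,305:336:3])
Rm,p=pose(c,s);
vv,uu=np.mgrid[150:245,275:367];zz=z[150:245,275:367]
Q=np.stack([(uu-c["intrinsics"][0,2])/c["intrinsics"][0,0]*zz,(vv-c["intrinsics"][1,2])/c["intrinsics"][1,1]*zz,zz],-1)@Rm.T+p
h=Q[...,2];b=(h>.042)&(h<.06);B=Q[b];print("bar top pts",b.sum(),"z",np.median(B[:,2]),"xy",(B[:,:2].min(0)+B[:,:2].max(0))/2,np.ptp(B[:,:2],axis=0),"mean",B.mean(0))
print("rect",cv2.minAreaRect(B[:,:2].astype(np.float32)*1000))
d=(h>.008)&(h<.02);print("disc",d.sum(),np.median(h[d]));print("table",np.median(h[:10,:30]))
T=C["top"];zt=T["z_map"][200:265,165:245];Rt,pt=pose(T);vv,uu=np.mgrid[200:265,165:245]
Kt=T["intrinsics"];Q=np.stack([(uu-Kt[0,2])/Kt[0,0]*zt,(vv-Kt[1,2])/Kt[1,1]*zt,zt],-1)@Rt.T+pt
b=(Q[...,2]>.042)&(Q[...,2]<.06);print("top cam bar z",np.median(Q[b][:,2]),cv2.minAreaRect(Q[b][:,:2].astype(np.float32)*1000))
```

```text
[[320.1 150.8]
 [320.4 161.1]
 [284.9 216. ]
 [356.1 215.5]] [np.int32(179), np.int32(36), np.int32(168), np.int32(172)]
[0.26965088 0.2560509  0.23761559 0.23839113 0.24013509 0.24348743
 0.24449494 0.24670473 0.24709554 0.25054976 0.25139657] [0.27930242 0.2812418  0.24296354 0.24138232 0.24271135 0.24348743
 0.24342614 0.24306878 0.24224503 0.24319123 0.27976614]
bar top pts 1817 z 0.04968822237728951 xy [0.53382665 0.24091343] [0.0201767  0.05961864] mean [0.5338847  0.24233851 0.04953664]
rect ((533.784423828125, 240.8741912841797), (19.793886184692383, 59.642333984375), 0.4980482757091522)
disc 3393 0.012886157384902563
table -0.000968489064745337
top cam bar z 0.05047758025049298 ((533.1983642578125, 238.74606323242188), (18.5775089263916, 59.198028564453125), 0.16610896587371826)
```

View pics/w1c.png

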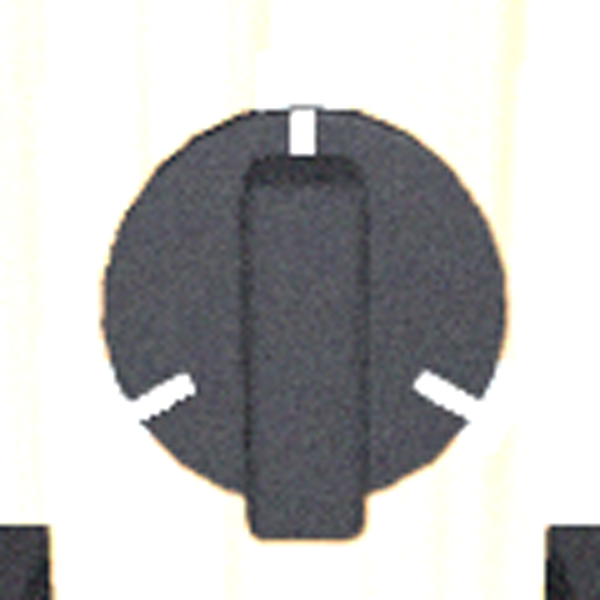

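The lid's bar centre is at (0.534, 0.2405), bar along y, top at 0.050 (wrist) and 0.0505 (top camera), which agrees with the text. Now I grasp it, lift it and look again over the mill.

Run:
```python
from h import *;import pickle
from cell import manip,cams
manip.move_linear([.5338,.2405,.021],rate=.12)
w=manip.set_gripper(0.0,55);s=manip.state();print(s["clock"],s["gripper_width"],s["contact_force"],s["tool_pos"])
manip.move_linear([.5338,.2405,.20],rate=.2)
s=manip.state();print(s["gripper_width"],s["contact_force"])
a=np.radians(-33.8)
manip.move_pose([.581,-.1965,.20],rot(a))
manip.dwell(.2)
s=manip.state();c=cams.capture("wrist");c2=cams.capture("side");c3=cams.capture("top");pickle.dump((s,c,c2,c3),open("w2.pkl","wb"))
print(s["clock"],s["tool_pos"],np.degrees(yaw(s["tcp_rot"])),s["gripper_width"],s["contact_force"],s["moment"])
cv2.imwrite("pics/w2.png",c["image"]);cv2.imwrite("pics/s2.png",cv2.resize(c2["image"][160:340,260:450],(760,720))[:600]);cv2.imwrite("pics/t2.png",c3["image"])
```

```text
6.0083 0.019632363822310275 [-0.75822844 -0.49807108  2.54556645] [0.53392684 0.24057106 0.02134608]
0.01945318179109837 [ 0.55114643 -0.226363   -1.31130267]
8.8667 [ 0.5812975  -0.19538201  0.20001449] -33.70215552348332 0.019428548766286313 [-0.4741808   0.61374144 -0.73863922] [ 0.03063388 -0.02058398 -0.00759985]
```

View pics/w2.png

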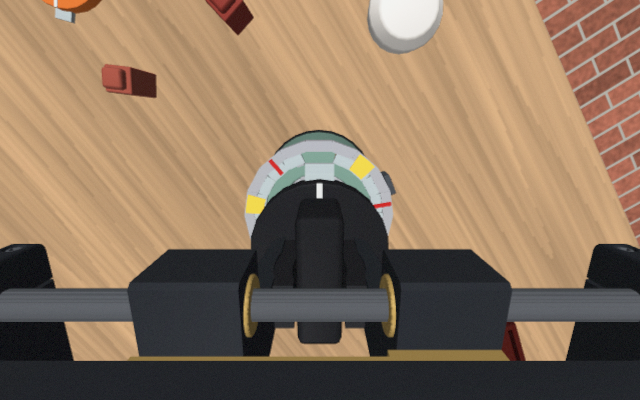

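View pics/s2.png

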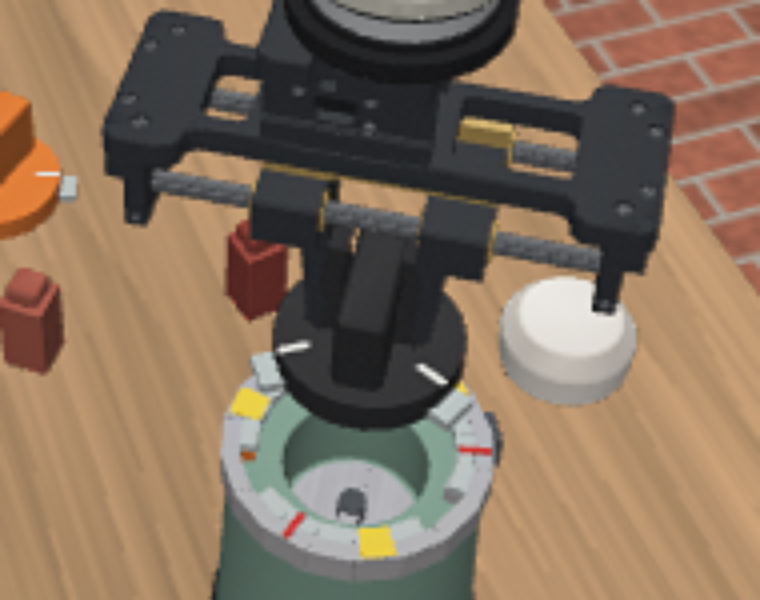

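The wrist view shows the lid held level, with its line at (319,190) and lug at (319,172), plus the bands at (255,205) and (361,166) and the red lines at (275,167) and (382,205). Now I measure the lid and the mill in this one camera, and check against the side view.

Run:
```python
from h import *;import pickle
s,c,c2,c3=pickle.load(open("w2.pkl","rb"));C=pickle.load(open("C.pkl","rb"))
im=c["image"];b=[b for b in blobs(yellow(im),30) if 120<b[1][1]<235 and 230<b[1][0]<410]
Y=np.array([x[1] for x in b]);print("yellow",Y.round(1),[x[0][4] for x in b])
P=onz(c,Y,.123,s);print(P.round(4),"dist",np.linalg.norm(P[0]-P[1]))
# centre: both at angle th, known bands 120 deg apart (r48): 136 and 16
i=np.argsort(Y[:,0]);A=P[i[0],:2];B=P[i[1],:2];ch=B-A;m=(A+B)/2
n=np.array([ch[1],-ch[0]])/np.linalg.norm(ch);ctr=m+n*.024;print("centre",ctr,m-n*.024,s["tool_pos"])
for q in(ctr,):print([np.degrees(np.arctan2(*(X-q)[::-1])) for X in(A,B)])
for z in (.123,):
  for n_,cc,uv in(("top",C["top"],[[436.4,179.3],[426.1,227.4]]),("side",C["side"],[[371.4,256.7],[321.9,260.5]])):
    for u,v in zip(uv,(Y[i[1]],Y[i[0]])):print(n_,[np.round(x,4) for x in tri(c,v,cc,u,s)])
# white line
h=cv2.cvtColor(im,cv2.COLOR_BGR2HSV);k=np.zeros(im.shape[:2],bool);k[160:202,300:340]=1
for x in blobs(k&(h[...,1]<40)&(h[...,2]>150),5):
    print(x[0],x[1]); 
print(im[160:204:2,319].tolist())
cv2.imwrite("pics/w2c.png",cv2.resize(im[125:245,235:405],(800,565),interpolation=cv2.INTER_CUBIC))
```

```text
yellow [[361.2 166.5]
 [254.5 204.4]] [np.int32(314), np.int32(278)]
[[ 0.6266 -0.1826  0.123 ]
 [ 0.5455 -0.1626  0.123 ]] dist 0.08345926779659668
centre [ 0.58027824 -0.19589519] [ 0.59182129 -0.1493038 ] [ 0.5812975  -0.19538201  0.20001449]
[np.float64(136.1805731722415), np.float64(15.989645214372086)]
top [array([ 0.6261, -0.1837,  0.1198]), np.float64(0.0014)]
top [array([ 0.5442, -0.1636,  0.1204]), np.float64(0.0016)]
side [array([ 0.6278, -0.1829,  0.1245]), np.float64(0.0029)]
side [array([ 0.5471, -0.163 ,  0.1248]), np.float64(0.0022)]
[300 160  40  21 607] [319.35749588 170.45469522]
[317 183   6  15  89] [319.47191011 190.07865169]
[[150, 164, 130], [153, 163, 136], [203, 199, 188], [208, 205, 193], [210, 208, 195], [208, 207, 194], [209, 205, 192], [209, 207, 194], [209, 207, 195], [189, 188, 177], [28, 26, 25], [72, 72, 71], [234, 235, 233], [234, 235, 233], [233, 235, 233], [233, 234, 233], [232, 234, 231], [233, 235, 233], [233, 234, 232], [121, 122, 117], [30, 30, 27], [27, 24, 26]]
```

View pics/w2c.png

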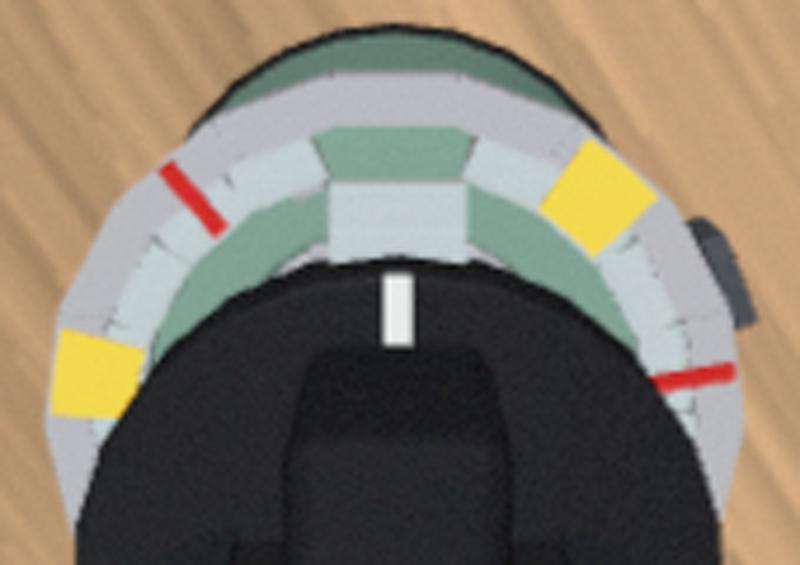

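Run:
```python
from h import *;import pickle
s,c,c2,c3=pickle.load(open("w2.pkl","rb"))
s1,c1=pickle.load(open("w1.pkl","rb"))
u=np.array([np.cos(np.radians(56.3)),np.sin(np.radians(56.3))])
zt=s["tool_pos"][2]-.021
for nm,uv,z,r in(("tip",[319.4,163.2],zt+.005,.0455),("line mid",[319.47,190.1],zt+.014,None)):
    p=onz(c,[uv],z,s)[0,:2]; print(nm,p,"r from tcp",(p-s["tool_pos"][:2])@u, "lat",(p-s["tool_pos"][:2])@[-u[1],u[0]], None if r is None else p-r*u)
im=c1["image"];print(im[140:170,320].tolist())
print("w1 line mid",onz(c1,[[320.4,161.1]],.014,s1))
```

```text
tip [ 0.6073345  -0.15714644] r from tcp 0.04625672998529717 lat -0.00044679784650590885 [ 0.58208908 -0.19500035]
line mid [ 0.60051144 -0.16743698] r from tcp 0.03390973312029739 lat -0.0004799760265620494 None
[[112, 149, 185], [113, 150, 186], [110, 149, 184], [112, 151, 185], [113, 150, 186], [119, 151, 183], [151, 162, 167], [201, 196, 185], [197, 193, 181], [196, 194, 181], [195, 192, 180], [195, 194, 182], [197, 196, 183], [198, 196, 184], [196, 194, 182], [175, 171, 162], [63, 63, 62], [155, 156, 153], [226, 227, 225], [226, 227, 225], [227, 228, 226], [226, 227, 225], [226, 227, 225], [226, 227, 224], [226, 228, 225], [204, 207, 202], [25, 21, 20], [30, 28, 26], [25, 21, 21], [27, 20, 25]]
w1 line mid [[0.53359764 0.27421398 0.014     ]]
```

Run:
```python
from h import *
from cell import manip,cams
a=np.radians(-33.9);x,y=.5797,-.1960
manip.move_linear([x,y,.146],rate=.12,rot=rot(a))
manip.dwell(.1);s=manip.state();f0=s["contact_force"];print(s["clock"],s["tool_pos"],f0.round(2),s["moment"].round(3))
for z in(.140,.136,.134,.1325,.1315,.1305,.1300):
    manip.move_linear([x,y,z],rate=.04);s=manip.state();f=s["contact_force"]-f0
    print(z,round(s["clock"],2),s["tool_pos"].round(4),f.round(2),s["moment"].round(3),round(s["gripper_width"],4))
    if f[2]>8 or np.hypot(f[0],f[1])>10:break
c=cams.capture("wrist");cv2.imwrite("pics/w3.png",c["image"])
c=cams.capture("side");cv2.imwrite("pics/s3.png",cv2.resize(c["image"][200:350,270:430],(640,600),interpolation=cv2.INTER_CUBIC))
```

```text
9.7167 [ 0.58051383 -0.19630852  0.14716127] [ 0.66  0.35 -1.24] [ 0.021 -0.042  0.051]
0.14 10.02 [ 0.5795 -0.1959  0.1399] [-0.73  0.09  0.58] [-0.059  0.007 -0.021] 0.0198
0.136 10.27 [ 0.5794 -0.1959  0.1356] [-0.23 -1.03 -0.19] [-0.078 -0.007 -0.05 ] 0.0194
0.134 10.52 [ 0.5796 -0.196   0.1338] [-1.32 -0.47  0.15] [-0.02  -0.015 -0.049] 0.0192
0.1325 10.77 [ 0.5796 -0.196   0.1323] [-0.92 -0.38 -0.06] [ 0.004 -0.004  0.019] 0.0197
0.1315 11.02 [ 0.5796 -0.196   0.1314] [-0.82 -0.54  0.12] [-0.014 -0.076  0.043] 0.0194
0.1305 11.27 [ 0.5799 -0.1961  0.131 ] [-1.19  0.68  4.17] [ 0.075  0.13  -0.012] 0.0196
0.13 11.52 [ 0.5799 -0.1961  0.131 ] [-3.42  1.72  5.66] [ 0.143  0.313 -0.029] 0.0198
```

View pics/w3.png

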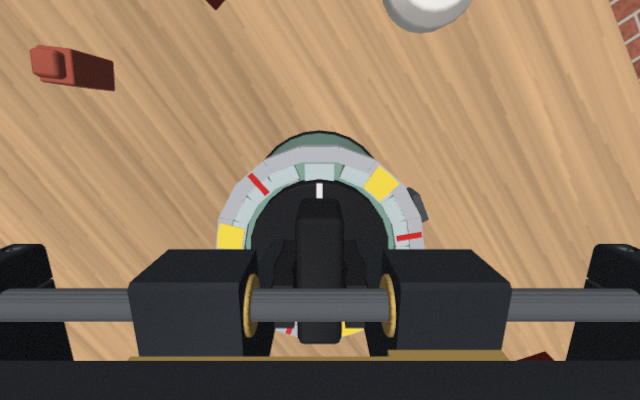

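View pics/s3.png

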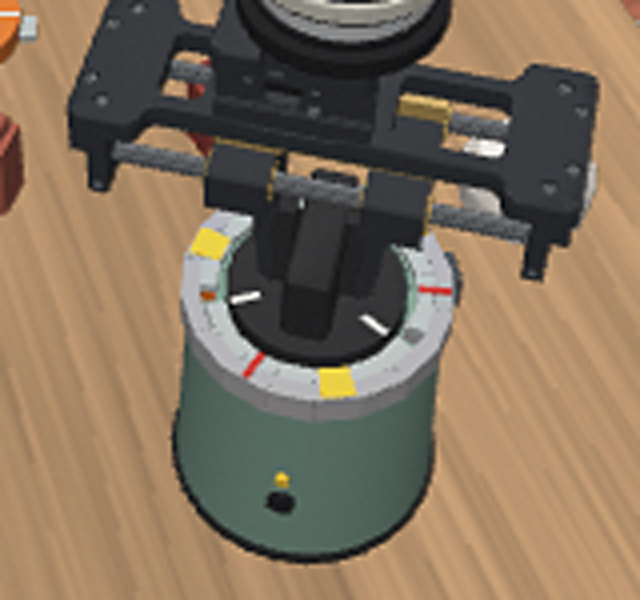

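The lid is seated: contact came at TCP z 0.131, exactly as expected, and the lines stand at the gaps. Now I turn it clockwise in small steps while watching the moment.

Run:
```python
from h import *;import pickle
from cell import manip,cams
for d in(4,9,14,19,24,29,34,38):
    manip.move_linear([.5798,-.1960,.1300],rate=.05,rot=rot(np.radians(-33.9-d)));s=manip.state()
    print(d,round(s["clock"],2),round(-33.9-np.degrees(yaw(s["tcp_rot"])),2),s["tool_pos"].round(4),s["contact_force"].round(2),s["moment"].round(3),round(s["gripper_width"],4))
    if abs(s["moment"][2])>.5 or np.linalg.norm(s["contact_force"])>25:break
s=manip.state();c=cams.capture("wrist");c2=cams.capture("side");pickle.dump((s,c,c2),open("w4.pkl","wb"))
cv2.imwrite("pics/w4.png",cv2.resize(c["image"][110:270,210:430],(800,582),interpolation=cv2.INTER_CUBIC))
cv2.imwrite("pics/s4.png",cv2.resize(c2["image"][220:340,290:410],(600,600),interpolation=cv2.INTER_CUBIC))
```

```text
4 11.87 3.92 [ 0.5804 -0.1963  0.131 ] [-1.02 -0.72  5.13] [-0.022  0.241 -0.155] 0.0194
9 12.12 8.9 [ 0.5803 -0.1964  0.1309] [-1.46  0.38  4.87] [-0.051  0.265 -0.055] 0.0197
14 12.37 13.9 [ 0.5803 -0.1964  0.1309] [-1.08 -0.89  4.76] [-0.046  0.288 -0.022] 0.0198
19 12.62 18.9 [ 0.5803 -0.1965  0.131 ] [-1.84  0.01  5.44] [-0.046  0.28  -0.02 ] 0.0194
24 12.87 23.9 [ 0.5803 -0.1965  0.131 ] [-2.02 -0.11  5.45] [-0.087  0.234 -0.014] 0.0198
29 13.12 28.89 [ 0.5803 -0.1966  0.1309] [-1.03 -0.75  5.27] [-0.115  0.317 -0.082] 0.0196
34 13.37 33.89 [ 0.5803 -0.1966  0.1309] [-1.05 -0.91  5.49] [-0.095  0.279 -0.022] 0.0199
38 13.62 37.87 [ 0.5803 -0.1966  0.1309] [-1.7  -1.03  6.2 ] [-0.09   0.308  0.109] 0.0195
```

View pics/w4.png

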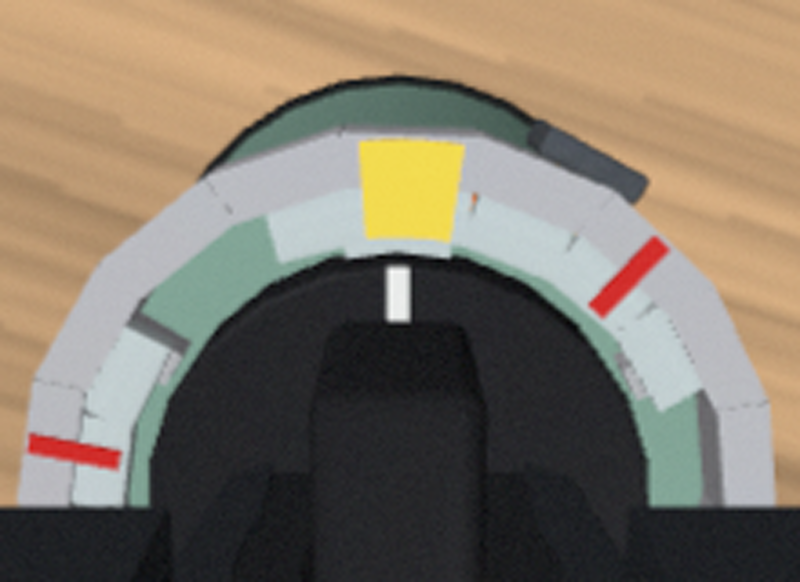

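View pics/s4.png

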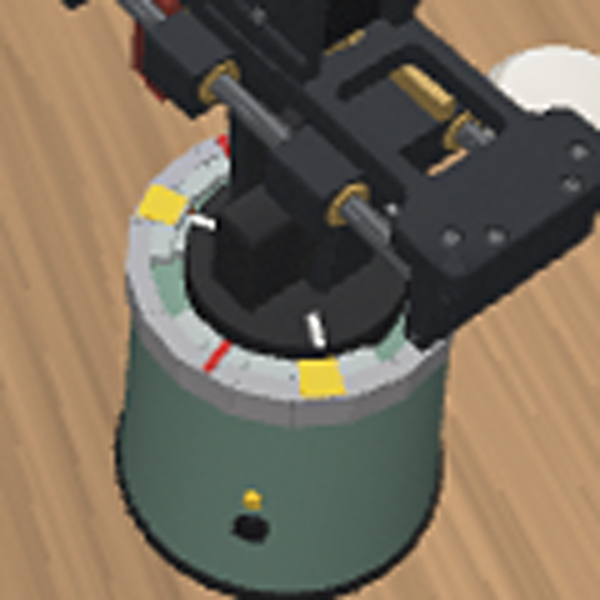

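The line at crop (398,293) is inside the band (centre 412), about 2° short. I'll finish the last 2°, dwell, and check that it holds.

Run:
```python
from h import *;import pickle
from cell import manip,cams
manip.move_linear([.5798,-.1960,.1300],rate=.05,rot=rot(np.radians(-33.9-40.2)))
for t in(.3,1.2):
    manip.dwell(t);s=manip.state();c=cams.capture("wrist")
    im=c["image"];b=[b for b in blobs(yellow(im),30) if 120<b[1][1]<200 and 230<b[1][0]<410]
    k=np.zeros(im.shape[:2],bool);k[181:200,305:335]=1;h=cv2.cvtColor(im,cv2.COLOR_BGR2HSV)
    w=blobs(k&(h[...,1]<40)&(h[...,2]>215),20)
    B=onz(c,[b[0][1]],.123,s)[0,:2];L=onz(c,[w[0][1]],.124,s)[0,:2];q=np.array([.5803,-.1960])
    an=lambda p:np.degrees(np.arctan2(*(p-q)[::-1]))
    print(round(s["clock"],2),np.degrees(yaw(s["tcp_rot"])).round(2),s["tool_pos"].round(4),s["contact_force"].round(2),s["moment"].round(3),round(s["gripper_width"],4),"band",an(B).round(2),"line",an(L).round(2),w[0][1],w[0][0][4])
c2=cams.capture("side");c3=cams.capture("top")
cv2.imwrite("pics/f.png",np.hstack([cv2.resize(im[110:260,230:410],(400,400)),cv2.resize(c2["image"][220:340,290:410],(400,400))]))
cv2.imwrite("pics/ft.png",c3["image"])
```

```text
14.27 -73.95 [ 0.5803 -0.1967  0.1309] [-0.7  -1.43  5.64] [-0.048  0.31   0.234] 0.0195 band 15.87 line 15.41 [318.97101449 190.4057971 ] 69
15.52 -73.95 [ 0.5803 -0.1967  0.1309] [-1.72 -1.01  5.67] [-0.087  0.276  0.18 ] 0.0195 band 15.87 line 15.42 [318.97101449 190.4057971 ] 69
```

View pics/f.png

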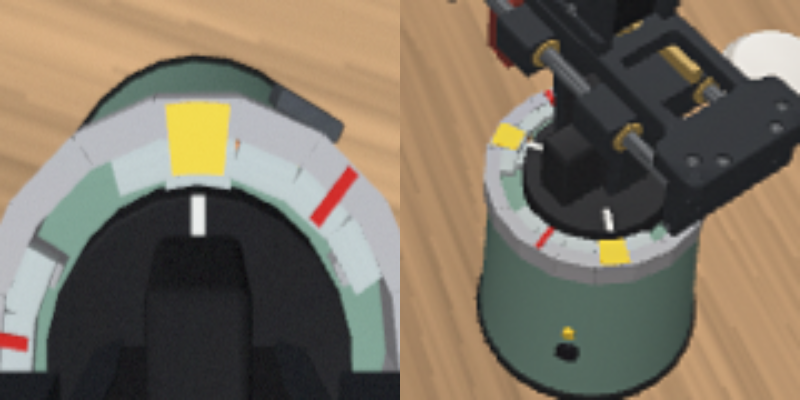

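View pics/ft.png

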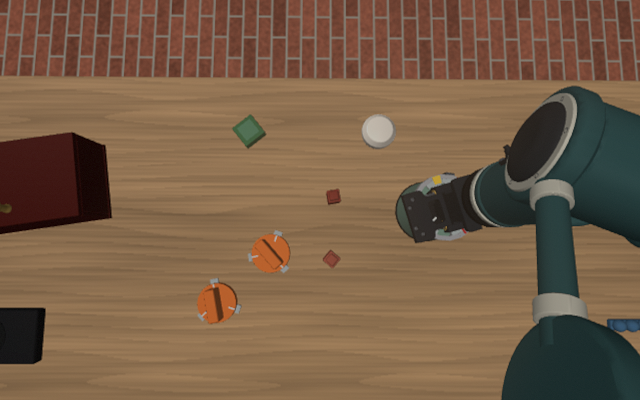

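The line stands in the middle of the band: 15.4° against 15.9° for the band centre. It held still over 1.2 s and the lid is pressed down with about 5.7 N. The jar (378,131), weight (249,130) and seals (333,196), (331,259) are where they were at the start. I'm handing in.

```bash
python3 -c "
from cell import order;print(order.close_job())"
```

```text
the job is handed in; nothing more can be done
None
```

The lid is on the mill at the pulse position, and the gripper is still holding it seated and still. The job was handed in at about 15.6 s on the robot's clock.

I gripped the black lid across its bar with 55 N and lowered its lugs through the gaps. It seated at TCP z 0.131, exactly as expected. I then turned it about 40° clockwise against the spring, without reaching the pawl or the red marks.

- **Position:** in the last wrist picture the white line is within 0.5° of the middle of the yellow band.
- **Holding:** over the final 1.2 s dwell the tool did not move. Downward press was about 5.7 N, and the moment was about 0.2 N m, which matches the spring.
- **Bystanders:** the jar, weight and both seals are at their starting pixels in the last top picture.

Two checks were less clean:
- **Camera disagreement:** the top and side cameras put the mill centre about 5 mm apart. I used the wrist camera, which sees both the lid and the mill; its value lay between the two.
- **Moment during the turn:** these readings were too noisy to show the spring clearly. I checked the turn by tool angle and by the pictures instead.

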